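# Fetch the orange-capped specimen jar from the closed storage box to the microscope

## Task

Take the lid off the dark storage box and lay it flat on the table, handle up. Then take the orange-capped specimen jar out of the box and set it down upright, without dropping it, in the middle of the microscope's round white stage plate. Leave the white-capped jar where it is in the box.

Things in the scene. Friction and masses are not known exactly. Their poses are not given: they have to be found in the camera images.
- lid_grip (a point): On the yellow bar handle (80 mm along x, 16 along y, 34 high) amid the loose dark flat lid (206 x 156 x 6 mm, 0.25 kg) that lies centred on the box: on the bar's centre line, 30 mm above the lid's underside, 10 below the bar's top; z up. To its +y (robot's left) the table is free to 300 mm from the box's centre; a slide case and a petri dish stand beyond the box, away from the robot.
- orange_jar_center (a point): Centre (half-way up) of the jar to fetch: upright closed cylinder, diameter 36 mm, 50 mm high, amber glass, paper label, orange cap, about 60 g; z up. It stands on the box floor under the lid, in either half of the box's length, 55 mm or more from the long walls and 40 mm or more from the end wall.
- white_jar_center (a point): Centre (half-way up) of the other jar, same size, clear with a white cap, about 90 mm from the orange-capped one along the box's length; z up. Leave it. The box round both is fixed, opaque, dark blue-grey, open-topped under its lid: 200 mm (along the lid's x at the start) x 150 mm, 60 mm high, walls and floor 5 mm thick.
- stage_top (a point): Centre of the upper face of the microscope's stage plate, a white disc of diameter 94 mm on the fixed black base (200 mm along x, 300 along y, 45 high), right of the box; the face is 50 mm above the table; z up. The post (32 mm thick) stands 165 mm from this point along -y (robot's right), the grey head is swung out beyond it: the space above the plate is free.

How it is judged:
On the way:
1. the lid lies flat on the table, handle up (height (world z) of lid_grip below 0.042 m and angle between lid_grip's own z axis and vertical below 0.17 rad), for 0.2 s.
At the end, for the whole second after the job is handed in: The lid lies flat on the table, handle up (within 10 degrees, grip point no higher than 42 mm); the orange-capped jar stands upright (within 10 degrees) and still on the stage plate, its axis within 20 mm of the plate's centre; the white-capped jar is in the box within 40 mm of where it started (all of step 1 and horizontal distance between orange_jar_center and stage_top below 0.02 m and z of orange_jar_center in the frame of stage_top between 0.018 and 0.032 m and angle between orange_jar_center's own z axis and vertical below 0.17 rad and linear speed of orange_jar below 0.02 m/s and distance of white_jar_center from where it was at the start of the episode below 0.04 m); the robot touches nothing.
It fails at once if the white-capped jar is moved more than 40 mm (distance of white_jar_center from where it was at the start of the episode above 0.04 m).
It fails at once if the orange-capped jar is dropped (falls free, faster than 0.7 m/s) (linear speed of orange_jar above 0.7 m/s and contact force between the fingers and orange_jar below 0.05 N).
It also fails if it takes over 54 s, if anything falls off the work surface, if the arm or the gripper's body presses on something with over 40 N, if the wrist force passes 120 N, or if a joint passes its speed limit or range.

## Robot

A 7-joint arm with a two-finger parallel gripper is mounted at the origin on the work surface. World frame = base frame: x ahead of the robot, y to its left, z up, the work surface at z = 0. Lengths are in m, angles in rad, forces in N, time in s.
With the tool pointing down it reaches from about 0.425 to 0.825 m from the base axis. Payload 3.6 kg.
Tool frame: the origin (TCP) lies where the fingers leave the gripper's body, on its centre line; the fingertips stand 73 mm ahead of it and the grasp point (between the pads) lies ahead of it (bot.hold_point_z is the z of the grasp point in the tool frame, in m); z points along the fingers, y is the direction in which the jaws open and shut (so a half turn about z gives the same grasp; the last joint's range is limited). The gripper opens to 85 mm and grips with 20 to 120 N. Pads are 22 mm wide; open, the fingers measure 114 mm over their backs; the gripper's body (76 mm by 85 mm) begins 54 mm behind the grasp point. The pads swing forward as they close: fully open they stand 13 mm farther back than shut.
Start: joints at [-1.216, 0.615, -0.013, 1.423, 0.008, 1.103, -0.04], TCP at [0.242, 0.603, 0.304] pointing down, gripper open.
Joint ranges: [-3.12, 3.12], [-0.3, 2.06], [-1.34, 1.32], [0.26, 2.42], [-1.36, 4.5], [0.01, 1.98], [-2.84, 2.84]. Speed limits (rad/s): [2.79, 2.79, 3.14, 3.14, 3.14, 3.14, 3.14].

## Interface

Orientations are given as a unit quaternion [w, x, y, z].
In Python, from cell import bot gives the robot as it stands. The module is installed in compiled form; this text tells all that it offers.
- The arm moves only by the tool arm_command, never from a script. Its argument "rows" is a list of rows, each a list of 7 numbers: the finger opening in mm, from 0 to 85.4, then the shift along the tool's x, y, z in mm, then the turn, a rotation vector about the tool's x, y, z in degrees. In form: [[hand, tx, ty, tz, ax, ay, az], ...]. A call has exactly 8 rows; each row is the pose to reach, as a shift and turn from the pose commanded when the call began, along the tool's axes at that moment; what a row does not reach only later rows make up. A row lasts 1/8 s, in which the tool goes at most 62.5 mm and 10.7 degrees, less where a joint would pass 70% of its speed; a pose out of reach is approached as far as the arm can. A call with a gripper value outside its range is refused whole. The fingers move at their own pace and stop on an object; "force" is the grip in N (left out, the last holds). Time passes only in rows, so rows that repeat a pose let the fingers close, or fill a call up. It gives the time, the measured TCP pose, the force and the opening at its end, in the units of the state.
- bot.observe(): the state, without advancing time (a new reading comes with each control period).
- bot.read_camera(name): name is "side" or "top" or "wrist"; returns a dict with "img" (400x640x3 uint8, blue, green, red), "fx", "fy", "cx", "cy" (pixels), "R" (3x3) and "t" (3): a world point X has camera coordinates R X + t. Camera axes: x right, y down, z forward; pixel columns grow to the right and rows downward; lengths in m; the calibration is good to about 2 mm. The wrist camera is an equidistant fisheye: a pixel r from the principal point sees the ray r / f radians off the axis. A picture is of the moment at which its call begins. There is no depth.
- bot.hand_in(): hands the job in, once; it reports no verdict.
The state is a dict: "t": time; "q": joint angles; "qd": joint speeds; "joint_torque": joint torques, N m; "tool_pos": TCP position; "eef_rot": TCP orientation; "wrist_force": force on the tool from outside, world axes, zero at the start; "wrist_torque": the same for the moment, N m; "grip_width": finger opening in m.
Only numpy, scipy, OpenCV 4.12 (cv2) and the standard library are available. Lean on these libraries where they do the work, as an engineer would, in place of code of your own. Each camera call takes 0.05 s, during which the arm holds its last target. There are 200 camera calls.

## Working session

There is one attempt and no reset: what is moved stays moved. The work goes in short steps, Python scripts to look and compute and a tool call to move; the robot and the scene stay as the last step left them, time stands still between calls to the robot, and variables do not carry over. Pictures are saved under pics/ and viewed, about 8 in all and at most 12, crops included, and the job is handed in when it is done.

Besides the shell and the picture viewer there is one more tool, called by a JSON object that holds its "op" and its "data". arm_command: Moves the arm, as the interface text tells. Its arguments: {"type":"object","properties":{"rows":{"type":"array","items":{"type":"array","items":{"type":"number"}}},"force":{"type":"number"}},"required":["rows"]}

```bash
mkdir -p pics; cat > h.py <<'E'
import numpy as np, cv2
from cell import bot
from scipy.spatial.transform import Rotation as R
def snap(name,fn=None):
    c=bot.read_camera(name)
    if fn: cv2.imwrite('pics/'+fn,c['img'])
    return c
def ray(c,u,v,fish=False):
    x=np.array([(u-c['cx'])/c['fx'],(v-c['cy'])/c['fy']])
    if fish:
        r=np.hypot(*x); d=np.array([*(x/max(r,1e-9)*np.sin(r)),np.cos(r)])
    else: d=np.array([*x,1.])
    Rm=np.array(c['R']);t=np.array(c['t'])
    return -Rm.T@t, Rm.T@d
def atz(c,u,v,z,fish=False):
    o,d=ray(c,u,v,fish); return o+d*(z-o[2])/d[2]
def pix(c,X):
    p=np.array(c['R'])@X+np.array(c['t']); return c['fx']*p[0]/p[2]+c['cx'],c['fy']*p[1]/p[2]+c['cy']
def toolmove(target,yaw_axis=None):
    s=bot.observe(); q=s['eef_rot']; M=R.from_quat([q[1],q[2],q[3],q[0]])
    return M.inv().apply(np.array(target)-s['tool_pos'])*1000
E
python3 - <<'E'
from h import *
np.set_printoptions(precision=4,suppress=True)
s=bot.observe(); print(s, bot.hold_point_z)
q=s['eef_rot'];print(R.from_quat([q[1],q[2],q[3],q[0]]).as_matrix())
a=snap('top');b=snap('side')
for n,c in(('top',a),('side',b)): print(n,c['fx'],c['cx'],c['cy'],c['R'],c['t'])
cv2.imwrite('pics/top1.png',a['img']);cv2.imwrite('pics/side1.png',b['img'])
E
```

```text
{'t': 0.0, 'q': array([-1.2165,  0.6159, -0.0126,  1.4249,  0.0081,  1.1034, -0.0404]), 'qd': array([-0.001 , -0.0012, -0.0009, -0.0001,  0.0005,  0.001 , -0.0001]), 'joint_torque': array([  0.0003, -46.9202,   0.2591, -17.1032,   0.0099,   0.0097,
         0.    ]), 'tool_pos': array([0.2414, 0.6029, 0.3027]), 'eef_rot': array([-0.0002,  0.1892,  0.9819, -0.0013]), 'wrist_force': array([-0.8206,  0.0525, -0.8055]), 'wrist_torque': array([-0.0118,  0.011 , -0.0144]), 'grip_width': 0.08580576390800106} 0.0539
[[-0.9284  0.3716 -0.0009]
 [ 0.3716  0.9284 -0.0024]
 [-0.     -0.0026 -1.    ]]
top 509.69641438059875 325.96082786103983 200.51258581808898 [[ 0.1148 -0.9934  0.0039]
 [-0.9722 -0.1131 -0.2052]
 [ 0.2043  0.0198 -0.9787]] [-0.1448  0.582   0.887 ]
side 492.196864019569 321.2595931327596 198.58935877745395 [[ 0.6649 -0.7469  0.0052]
 [-0.5273 -0.4743 -0.705 ]
 [ 0.5291  0.466  -0.7092]] [-0.4408  0.3337  0.657 ]
```

View pics/top1.png

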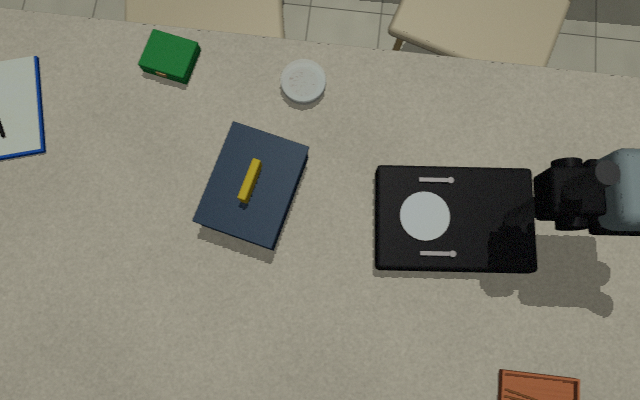

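View pics/side1.png

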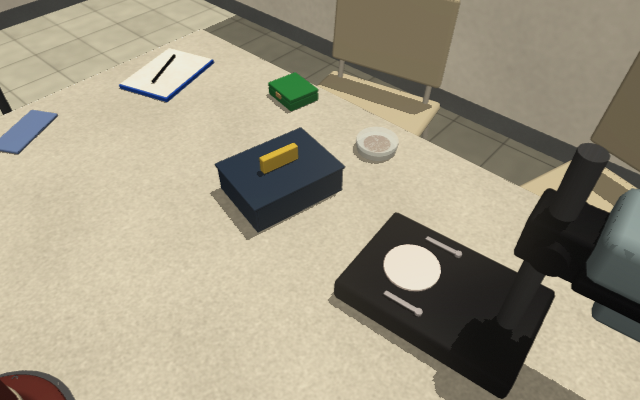

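The top view shows the lid with corners near (234,122), (308,147), (273,249) and (194,221). The yellow bar runs from about (256,160) to (243,203), and the stage disc is at (425,216). The side view shows the bar near (279,158) and the disc near (412,267). I'll measure these more closely.

```bash
python3 - <<'E'
from h import *
np.set_printoptions(precision=4,suppress=True)
for n in('top','side'):
    c=snap(n);im=c['img'];hsv=cv2.cvtColor(im,cv2.COLOR_BGR2HSV)
    y=cv2.inRange(hsv,(20,150,80),(35,255,255))
    cs=max(cv2.findContours(y,0,2)[0],key=cv2.contourArea)
    print(n,'yellow',cv2.minAreaRect(cs),cv2.contourArea(cs))
    box=(slice(180,255),slice(390,460)) if n=='top' else (slice(235,300),slice(375,448))
    g=np.zeros(im.shape[:2],np.uint8); g[box]=(im[box].min(2)>120)*255
    cs=max(cv2.findContours(g,0,2)[0],key=cv2.contourArea); e=cv2.fitEllipse(cs)
    print('disc',e, atz(c,*e[0],.05))
    if n=='top':
        cr=cv2.resize(im[110:260,180:320],None,fx=4,fy=4,interpolation=cv2.INTER_CUBIC); cv2.imwrite('pics/crop1.png',cr)
        for p in[(234,122),(308,147),(273,249),(194,221)]: print(p,atz(c,*p,.066))
E
```

```text
top yellow ((248.73968505859375, 178.97682189941406), (8.68729305267334, 43.22107696533203), 21.037511825561523) 321.0
disc ((424.5283203125, 215.56483459472656), (47.55523681640625, 49.96748733520508), 116.42423248291016) [ 0.5898 -0.2631  0.05  ]
(234, 122) [0.7256 0.115  0.066 ]
(308, 147) [ 0.6925 -0.0314  0.066 ]
(273, 249) [0.4935 0.0081 0.066 ]
(194, 221) [0.5277 0.1587 0.066 ]
side yellow ((278.7930908203125, 157.51724243164062), (17.06983757019043, 42.54328918457031), 66.80140686035156) 619.0
disc ((411.686767578125, 267.0962829589844), (44.89099884033203, 57.00196075439453), 105.58515930175781) [ 0.5897 -0.2642  0.05  ]
```

View pics/crop1.png

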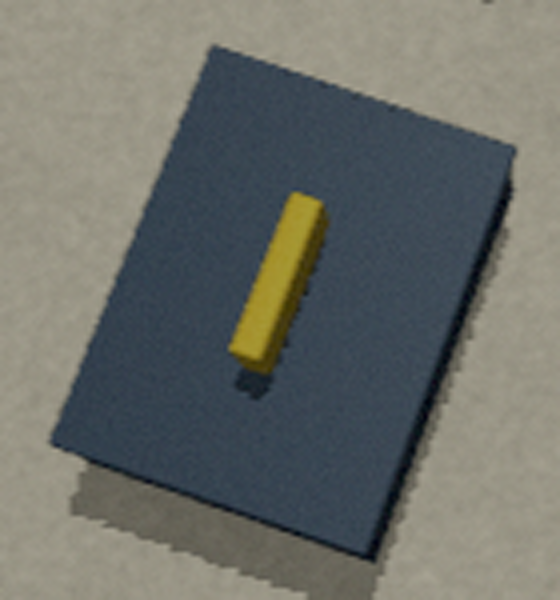

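```bash
python3 - <<'E'
from h import *
np.set_printoptions(precision=4,suppress=True)
c=snap('top')
f=lambda u,v,z:atz(c,180+u/4,110+v/4,z)
P=[f(*p,.066) for p in[(213,46),(515,148),(373,552),(52,442)]]
print(np.mean(P,0),[np.linalg.norm(P[i]-P[i-1]) for i in range(4)])
d=P[0]-P[3]+P[1]-P[2];yaw=np.arctan2(d[1],d[0]);print('yaw',np.degrees(yaw))
B=[f(*p,.1) for p in[(295,193),(322,204),(262,360),(231,350)]]
print('bar',np.mean(B,0),[np.linalg.norm(B[i]-B[i-1]) for i in range(4)]); d=B[0]-B[3]+B[1]-B[2];print(np.degrees(np.arctan2(d[1],d[0])))
cs=snap('side')
print('side px of bar centre top',pix(cs,np.r_[np.mean(B,0)[:2],.1]))
print('lid side px',[np.round(pix(cs,p)) for p in P])
print(toolmove([*np.mean(B,0)[:2],.22]), bot.observe()['t'])
E
```

```text
[0.6107 0.0631 0.066 ] [np.float64(0.20281777293590017), np.float64(0.15311520961363823), np.float64(0.20143494101316864), np.float64(0.15635145491210364)]
yaw -12.09787199525256
bar [0.6099 0.0634 0.1   ] [np.float64(0.07736980925013935), np.float64(0.013387227617657588), np.float64(0.07625688814918548), np.float64(0.014665151849221916)]
-12.859705983062257
side px of bar centre top (np.float64(278.22309767594464), np.float64(152.17427631211655))
lid side px [array([300., 128.]), array([344., 167.]), array([256., 211.]), array([215., 164.])]
[-542.6567 -364.2347   83.8296] 0.3
```

{"op": "arm_command", "data": {"rows": [[60,-50,-33,8,0,0,-1],[60,-100,-67,16,0,0,-2],[60,-150,-100,24,0,0,-3],[60,-200,-134,32,0,0,-4],[60,-250,-167,40,0,0,-5],[60,-300,-201,48,0,0,-6],[60,-350,-234,56,0,0,-7],[60,-400,-268,64,0,0,-8]], "force": 60}}

```text
t: 1.3
tool_pos: [0.5144, 0.2045, 0.2399]
eef_rot: [0.0, 0.12, 0.993, 0.0]
wrist_force: [0.0, 0.0, 0.1]
grip_width: 0.06
```

```bash
cat > t.py <<'E'
from h import *; import sys
np.set_printoptions(precision=3,suppress=True)
s=bot.observe();q=s['eef_rot'];M=R.from_quat([q[1],q[2],q[3],q[0]]).as_matrix()
a=[float(x) for x in sys.argv[1:]]
print('t',s['t'],'pos',s['tool_pos'],'yaw_y',np.degrees(np.arctan2(M[1,1],M[0,1])),'z',M[:,2],'w',s['grip_width'],'F',s['wrist_force'])
if a: print('move',toolmove(a[:3]))
E
python3 t.py .61 .063 .20
```

```text
t 1.3 pos [0.514 0.205 0.24 ] yaw_y 76.23770111937642 z [ 0.001  0.001 -1.   ] w 0.059967875356693665 F [0.028 0.024 0.136]
move [-126.48  -114.731   39.935]
```

{"op": "arm_command", "data": {"rows": [[60,-42,-38,13,0,0,-0.5],[60,-84,-76,26,0,0,-1],[60,-126,-115,40,0,0,-1.6],[60,-126,-115,40,0,0,-1.6],[60,-126,-115,60,0,0,-1.6],[60,-126,-115,80,0,0,-1.6],[60,-126,-115,93,0,0,-1.6],[60,-126,-115,93,0,0,-1.6]]}}

```text
t: 2.3
tool_pos: [0.6075, 0.0647, 0.1461]
eef_rot: [-0.001, 0.106, 0.994, -0.0]
wrist_force: [0.2, 0.3, 0.1]
grip_width: 0.0596
```

```bash
python3 t.py .61 .063 .146; python3 -c "
from h import *
a=snap('side')['img'][90:230,190:370]
cv2.imwrite('pics/s2.png',cv2.resize(a,None,fx=4,fy=4))"
```

```text
t 2.3 pos [0.608 0.065 0.146] yaw_y 77.82632169982666 z [-0.002 -0.    -1.   ] w 0.05960634967038329 F [0.184 0.334 0.096]
move [-2.8   -1.144  0.051]
```

View pics/s2.png

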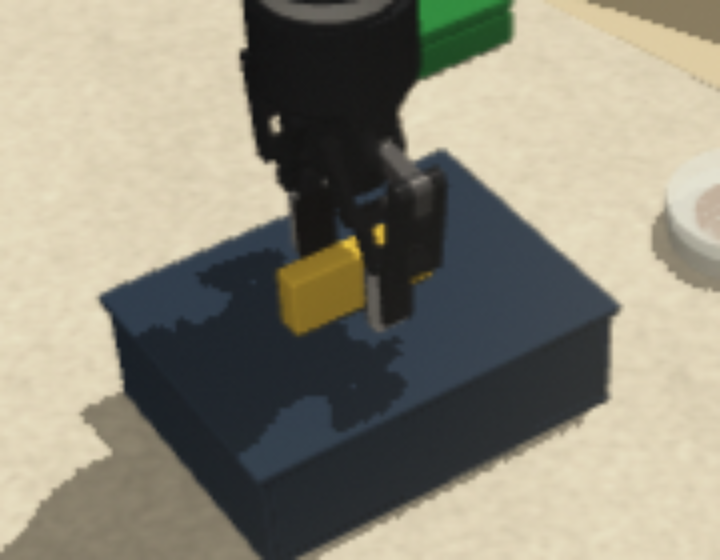

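The fingers straddle the bar: near finger at about (390,250) in the crop, far finger at about (315,220). I'll close and lift.

{"op": "arm_command", "data": {"rows": [[0,-2,-1,0,0,0,0],[0,-2,-1,0,0,0,0],[0,-2,-1,0,0,0,0],[0,-2,-1,0,0,0,0],[0,-2,-1,0,0,0,0],[0,-2,-1,-8,0,0,0],[0,-2,-1,-25,0,0,0],[0,-2,-1,-45,0,0,0]], "force": 80}}

```text
t: 3.35
tool_pos: [0.6095, 0.0624, 0.1924]
eef_rot: [-0.001, 0.107, 0.994, -0.0]
wrist_force: [-0.2, -0.2, -1.7]
grip_width: 0.0146
```

```bash
python3 t.py .65 .248 .19
```

```text
t 3.35 pos [0.609 0.062 0.192] yaw_y 77.77028329484968 z [-0.002 -0.001 -1.   ] w 0.014617978990371804 F [-0.215 -0.162 -1.741]
move [ -0.288 189.968   2.237]
```

{"op": "arm_command", "data": {"rows": [[0,0,30,0,0,0,0],[0,0,75,0,0,0,0],[0,0,120,0,0,0,0],[0,0,165,0,0,0,0],[0,0,190,0,0,0,0],[0,0,190,30,0,0,0],[0,0,190,60,0,0,0],[0,0,190,75,0,0,0]]}}

```text
t: 4.35
tool_pos: [0.6491, 0.2478, 0.1153]
eef_rot: [-0.002, 0.106, 0.994, -0.001]
wrist_force: [-0.0, -0.5, -2.2]
grip_width: 0.0145
```

```bash
python3 t.py .65 .248 .086; python3 -c "
from h import *
a=snap('side')['img'][40:240,50:370]
cv2.imwrite('pics/s3.png',cv2.resize(a,None,fx=2.5,fy=2.5))"
```

```text
t 4.35 pos [0.649 0.248 0.115] yaw_y 77.77594546824285 z [-0.003 -0.002 -1.   ] w 0.014458644378673885 F [-0.045 -0.541 -2.196]
move [-0.877  0.437 29.298]
```

View pics/s3.png

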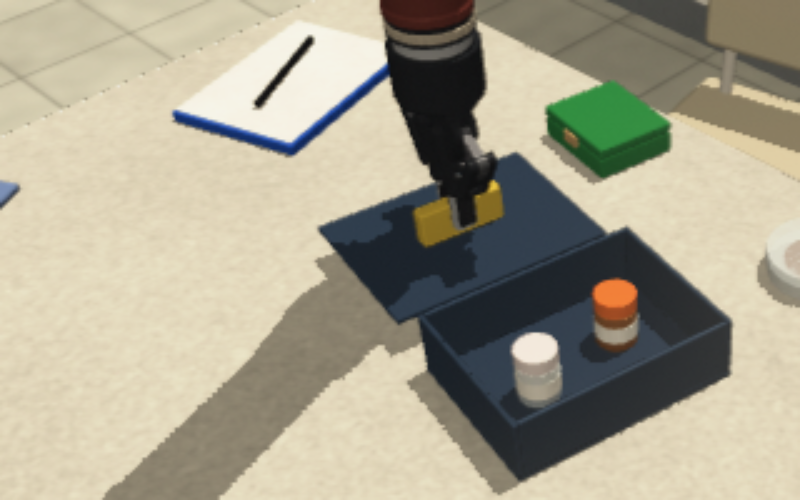

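The lid is held level beside the box. The orange cap is at crop (615,297), in the far half of the box, and the white cap is at (537,350), in the near half. Next I'll lower the lid.

{"op": "arm_command", "data": {"rows": [[0,0,0,10,0,0,0],[0,0,0,19,0,0,0],[0,0,0,24,0,0,0],[0,0,0,27,0,0,0],[0,0,0,28,0,0,0],[0,0,0,29,0,0,0],[0,0,0,29,0,0,0],[0,0,0,29,0,0,0]]}}

```text
t: 5.4
tool_pos: [0.6503, 0.2486, 0.0882]
eef_rot: [0.0, 0.106, 0.994, 0.0]
wrist_force: [-0.1, -0.8, -1.5]
grip_width: 0.0143
```

```bash
python3 t.py .65 .248 .086; python3 - <<'E'
from h import *
np.set_printoptions(precision=4,suppress=True)
for n in('top','side'):
    c=snap(n);im=c['img'];hsv=cv2.cvtColor(im,cv2.COLOR_BGR2HSV)
    m=cv2.inRange(hsv,(4,170,140),(16,255,255)); r=np.zeros_like(m)
    if n=='top': r[100:270,180:330]=1
    else: r[120:240,200:360]=1
    cs=max(cv2.findContours(m*r,0,2)[0],key=cv2.contourArea);M=cv2.moments(cs)
    print(n,cv2.minAreaRect(cs),cv2.fitEllipse(cs)); 
    if n=='top':
        cv2.imwrite('pics/crop2.png',cv2.resize(im[110:260,180:320],None,fx=4,fy=4,interpolation=cv2.INTER_CUBIC))
E
```

```text
t 5.4 pos [0.65  0.249 0.088] yaw_y 77.78336215018888 z [ 0.001  0.    -1.   ] w 0.014339467072288363 F [-0.085 -0.781 -1.503]
move [ 0.185 -0.631  2.21 ]
top ((248.3076934814453, 158.0384521484375), (3.882901668548584, 9.15255355834961), 33.690067291259766) ((248.75222778320312, 157.6721954345703), (3.601815700531006, 8.73047924041748), 34.290382385253906)
side ((295.5, 159.5), (15.0, 17.0), 90.0) ((295.6146545410156, 158.77420043945312), (16.541067123413086, 17.517478942871094), 164.46583557128906)
```

View pics/crop2.png

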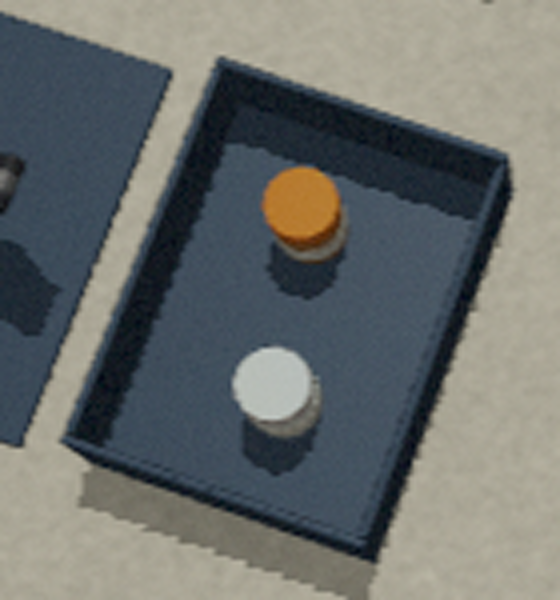

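The cap tops are at crop (301,207) for orange and (272,385) for white. I'll lower the last bit, release the lid and retreat.

{"op": "arm_command", "data": {"rows": [[0,0,0,2,0,0,0],[0,0,0,3,0,0,0],[0,0,0,3,0,0,0],[60,0,0,3,0,0,0],[60,0,0,3,0,0,0],[60,0,0,3,0,0,0],[60,0,0,-40,0,0,0],[60,0,0,-90,0,0,0]]}}

```text
t: 6.5
tool_pos: [0.6495, 0.2483, 0.1772]
eef_rot: [-0.002, 0.106, 0.994, -0.001]
wrist_force: [0.8, -0.1, 1.3]
grip_width: 0.0599
```

```bash
python3 - <<'E'
from h import *
np.set_printoptions(precision=4,suppress=True)
c=snap('top');s=snap('side')
o=atz(c,180+301.5/4,110+207/4,.055);w=atz(c,180+272.5/4,110+385/4,.055)
print('orange',o,'white',w,np.linalg.norm(o-w)); print('side px',pix(s,o),'vs',296,158.8)
L=R.from_euler('z',-12.2,degrees=True).inv().apply(o-[.6103,.0632,.055]);print('in box',L)
print('diam',np.linalg.norm(atz(c,180+262/4,110+207/4,.055)-atz(c,180+341/4,110+207/4,.055)))
cv2.imwrite('pics/s4.png',s['img'][60:260,120:440])
E
python3 t.py .6487 .0556 .17
```

```text
orange [0.6553 0.0651 0.055 ] white [0.5684 0.0662 0.055 ] 0.08689651861785726
side px (np.float64(294.82872437975107), np.float64(158.26555753325385)) vs 296 158.8
in box [0.0436 0.0114 0.    ]
diam 0.03750218722608265
t 6.6 pos [0.654 0.25  0.185] yaw_y 77.77323887041426 z [ 0.013  0.005 -1.   ] w 0.05974594945599989 F [0.297 0.876 0.491]
move [ -36.144 -191.006   13.662]
```

View pics/s4.png

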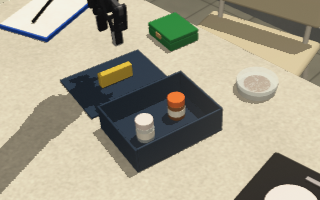

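The lid lies flat on the table with the bar up, at (115,75) in this view. The jars are undisturbed and the orange cap is at (176,100). Moving over the orange jar.

```bash
python3 t.py .6553 .0651 .15
```

```text
t 6.6 pos [0.654 0.25  0.185] yaw_y 77.77323887041426 z [ 0.013  0.005 -1.   ] w 0.05974594945599989 F [0.297 0.876 0.491]
move [ -40.357 -180.477   33.792]
```

{"op": "arm_command", "data": {"rows": [[60,-8,-30,0,0,0,0],[60,-18,-75,0,0,0,0],[60,-30,-120,5,0,0,0],[60,-40,-160,15,0,0,0],[60,-44,-178,27,0,0,0],[60,-44,-178,27,0,0,0],[60,-44,-178,27,0,0,0],[60,-44,-178,27,0,0,0]]}}

```text
t: 7.6
tool_pos: [0.6556, 0.0683, 0.1514]
eef_rot: [0.0, 0.105, 0.995, 0.001]
wrist_force: [-0.6, -0.0, 0.2]
grip_width: 0.0596
```

```bash
python3 -c "
from h import *
c=snap('wrist');cv2.imwrite('pics/w5.png',c['img'])
np.set_printoptions(precision=4,suppress=True)
print(c['fx'],c['cx'],c['cy'],c['R'],c['t'])"; python3 t.py .6553 .0651 .088
```

```text
309.70691628693146 317.13019158262983 201.46000765893913 [[ 0.2078  0.9782  0.0021]
 [ 0.9247 -0.1972  0.3257]
 [ 0.3191 -0.0657 -0.9455]] [-0.2031 -0.5855  0.032 ]
t 7.65 pos [0.656 0.068 0.151] yaw_y 77.96876999940652 z [ 0.001  0.001 -1.   ] w 0.05987930935020983 F [-1.08  -0.694 -0.696]
move [-0.197 -2.771 63.326]
```

View pics/w5.png

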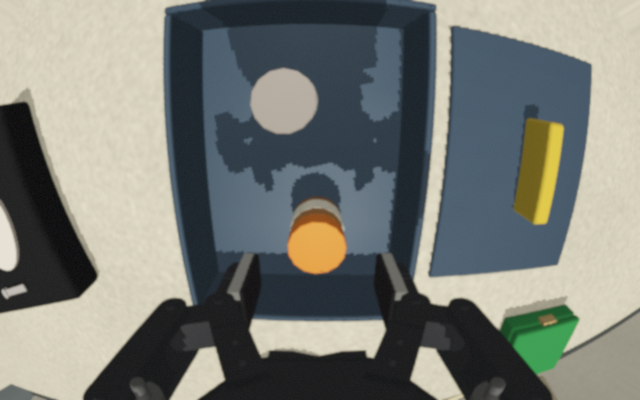

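The wrist view shows the orange cap at (317,245), midway between the finger pads at (243,280) and (393,280). I'll cross-check its position from this camera.

```bash
python3 -c "
from h import *
c=snap('wrist')
o=atz(c,317,245,.055,True);print(o, atz(c,284,101,.055,True)); print(toolmove([*o[:2],.088]))"
```

```text
[0.65662637 0.06735971 0.055     ] [0.57081143 0.06777476 0.055     ]
[-0.90814416  0.31906882 63.3344479 ]
```

{"op": "arm_command", "data": {"rows": [[60,-0.5,-1,10,0,0,0],[60,-0.5,-1,25,0,0,0],[60,-0.5,-1,42,0,0,0],[60,-0.5,-1,56,0,0,0],[60,-0.5,-1,62,0,0,0],[60,-0.5,-1,63,0,0,0],[60,-0.5,-1,63,0,0,0],[60,-0.5,-1,63,0,0,0]]}}

```text
t: 8.7
tool_pos: [0.6562, 0.0642, 0.0886]
eef_rot: [0.001, 0.106, 0.994, 0.0]
wrist_force: [0.3, 0.1, 0.4]
grip_width: 0.06
```

{"op": "arm_command", "data": {"rows": [[20,0,0,0,0,0,0],[20,0,0,0,0,0,0],[20,0,0,0,0,0,0],[20,0,0,0,0,0,0],[20,0,0,0,0,0,0],[20,0,0,0,0,0,0],[20,0,0,-5,0,0,0],[20,0,0,-12,0,0,0]], "force": 30}}

```text
t: 9.7
tool_pos: [0.655, 0.0636, 0.0992]
eef_rot: [-0.001, 0.107, 0.994, -0.001]
wrist_force: [0.2, -0.1, 0.1]
grip_width: 0.0354
```

```bash
python3 t.py .59 -.2636 .20;python3 -c "
from h import *
c=snap('side');cv2.imwrite('pics/s6.png',cv2.resize(c['img'][80:260,180:400],None,fx=3,fy=3))"
```

```text
t 9.7 pos [0.655 0.064 0.099] yaw_y 77.76750452062481 z [-0.002 -0.001 -1.   ] w 0.03536920320916508 F [ 0.216 -0.092  0.089]
move [  -5.614 -333.695 -100.328]
```

View pics/s6.png

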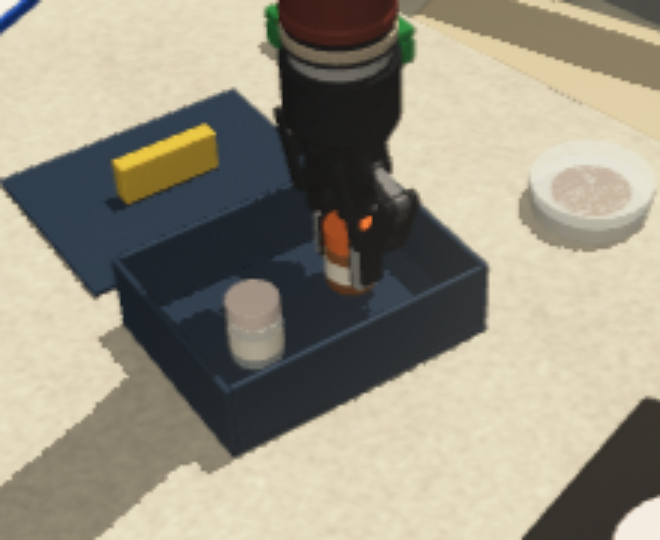

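The jar is gripped at 35 mm opening and upright. It's at about (345,255) in the crop, and the white jar hasn't moved. Lifting it and carrying it to the stage.

{"op": "arm_command", "data": {"rows": [[20,0,0,-12,0,0,0],[20,0,0,-35,0,0,0],[20,0,0,-65,0,0,0],[20,0,0,-90,0,0,0],[20,-1,-20,-98,0,0,0],[20,-2,-55,-98,0,0,0],[20,-2,-95,-98,0,0,0],[20,-3,-135,-98,0,0,0]]}}

```text
t: 10.75
tool_pos: [0.6287, -0.0717, 0.1972]
eef_rot: [-0.001, 0.107, 0.994, -0.001]
wrist_force: [-0.4, -0.1, -0.1]
grip_width: 0.035
```

```bash
python3 t.py .59 -.2636 .20
```

```text
t 10.75 pos [ 0.629 -0.072  0.197] yaw_y 77.70040181389672 z [-0.002 -0.001 -1.   ] w 0.03496535117799535 F [-0.417 -0.115 -0.144]
move [  -3.122 -195.782   -2.459]
```

{"op": "arm_command", "data": {"rows": [[20,-1,-40,0,0,0,0],[20,-1,-80,0,0,0,0],[20,-2,-120,0,0,0,0],[20,-3,-155,0,0,0,0],[20,-3,-180,0,0,0,0],[20,-3,-193,10,0,0,0],[20,-3,-195,25,0,0,0],[20,-3,-195,40,0,0,0]]}}

```text
t: 11.75
tool_pos: [0.5916, -0.2582, 0.1561]
eef_rot: [-0.001, 0.106, 0.994, 0.001]
wrist_force: [-0.0, 1.1, 0.2]
grip_width: 0.0352
```

```bash
python3 t.py .59 -.2636 .135;python3 -c "
from h import *
c=snap('side');cv2.imwrite('pics/s7.png',cv2.resize(c['img'][180:320,330:510],None,fx=4,fy=4))"
```

```text
t 11.75 pos [ 0.592 -0.258  0.156] yaw_y 77.87053209098114 z [-0.001  0.002 -1.   ] w 0.035246217987021905 F [-0.02   1.118  0.158]
move [ 0.375 -5.683 21.124]
```

View pics/s7.png

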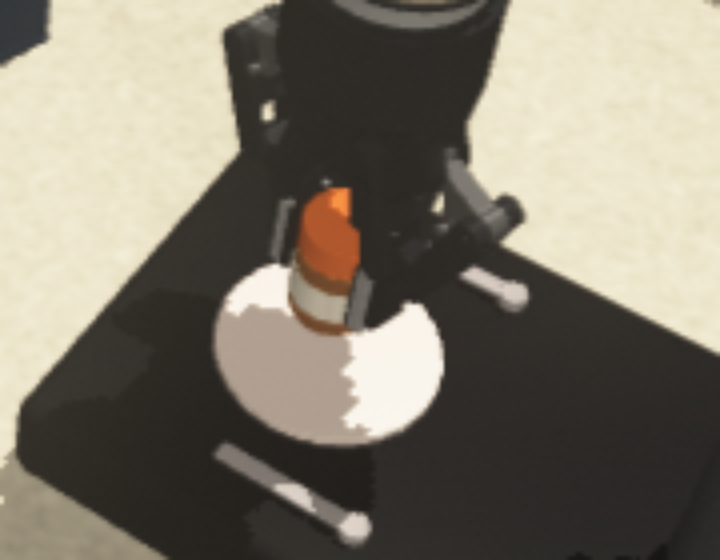

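The jar hangs upright about 23 mm above the plate and a few mm short in y, with its bottom at about (330,325) in the crop. I'll correct y and lower it slowly.

{"op": "arm_command", "data": {"rows": [[20,0,-2,5,0,0,0],[20,0,-3,10,0,0,0],[20,0,-3,14,0,0,0],[20,0,-3,17,0,0,0],[20,0,-3,19,0,0,0],[20,0,-3,20,0,0,0],[20,0,-3,20,0,0,0],[20,0,-3,20,0,0,0]]}}

```text
t: 12.8
tool_pos: [0.5912, -0.2626, 0.1381]
eef_rot: [0.0, 0.106, 0.994, -0.0]
wrist_force: [0.6, 0.6, -1.2]
grip_width: 0.0355
```

```bash
python3 t.py .59 -.2636 .133
```

```text
t 12.8 pos [ 0.591 -0.263  0.138] yaw_y 77.78513232841411 z [ 0. -0. -1.] w 0.035510089596543705 F [ 0.572  0.564 -1.161]
move [ 1.016 -1.21   5.09 ]
```

{"op": "arm_command", "data": {"rows": [[20,0,-1,1.5,0,0,0],[20,0,-1,2.5,0,0,0],[20,0,-1,3.5,0,0,0],[20,0,-1,4,0,0,0],[20,0,-1,4.5,0,0,0],[20,0,-1,5,0,0,0],[20,0,-1,5,0,0,0],[20,0,-1,5,0,0,0]]}}

```text
t: 13.8
tool_pos: [0.5909, -0.2635, 0.1335]
eef_rot: [0.0, 0.106, 0.994, -0.0]
wrist_force: [-1.7, 1.1, 4.2]
grip_width: 0.0355
```

```bash
python3 t.py .59 -.2636 .133;python3 -c "
from h import *
c=snap('side');cv2.imwrite('pics/s8.png',cv2.resize(c['img'][220:300,370:450],None,fx=6,fy=6,interpolation=2))"
```

```text
t 13.8 pos [ 0.591 -0.264  0.134] yaw_y 77.78496553982514 z [ 0. -0. -1.] w 0.03553255691262718 F [-1.688  1.077  4.245]
move [ 0.913 -0.264  0.529]
```

View pics/s8.png

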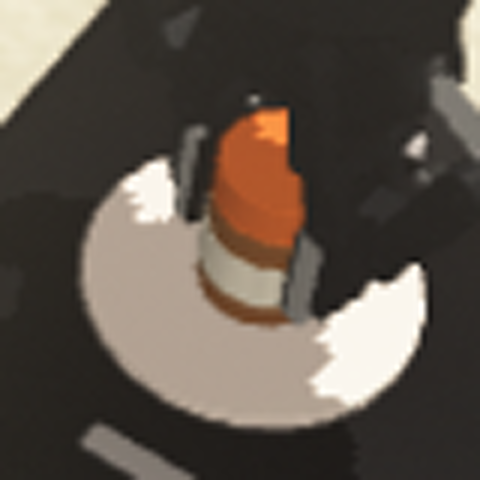

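An upward force of 4.2 N shows the jar is standing on the plate, with its base at about (255,300) near the disc's middle. Releasing and retreating upward.

{"op": "arm_command", "data": {"rows": [[45,0,0,-0.5,0,0,0],[60,0,0,-0.5,0,0,0],[60,0,0,-0.5,0,0,0],[60,0,0,-0.5,0,0,0],[60,0,0,-10,0,0,0],[60,0,0,-40,0,0,0],[60,0,0,-85,0,0,0],[60,0,0,-130,0,0,0]]}}

```text
t: 14.85
tool_pos: [0.5909, -0.2636, 0.2649]
eef_rot: [0.0, 0.106, 0.994, -0.0]
wrist_force: [0.0, 0.2, -0.5]
grip_width: 0.0601
```

{"op": "arm_command", "data": {"rows": [[60,0,30,0,0,0,0],[60,0,70,0,0,0,0],[60,0,120,0,0,0,0],[60,0,160,0,0,0,0],[60,0,180,0,0,0,0],[60,0,180,0,0,0,0],[60,0,180,0,0,0,0],[60,0,180,0,0,0,0]]}}

```text
t: 15.85
tool_pos: [0.6286, -0.0904, 0.2629]
eef_rot: [-0.0, 0.108, 0.994, -0.001]
wrist_force: [-0.0, -0.3, -1.4]
grip_width: 0.0602
```

```bash
python3 t.py; python3 - <<'E'
from h import *
c=snap('top');s=snap('side')
a=cv2.resize(s['img'][90:310,190:480],None,fx=2.2,fy=2.2); cv2.imwrite('pics/s9.png',a)
hsv=cv2.cvtColor(c['img'],cv2.COLOR_BGR2HSV);m=cv2.inRange(hsv,(4,150,100),(18,255,255));m[:170]=0;m[270:]=0;m[:,:380]=0;m[:,480:]=0
cs=max(cv2.findContours(m,0,2)[0],key=cv2.contourArea);(u,v),r=cv2.minEnclosingCircle(cs)
print(u,v,r,atz(c,u,v,.1))
E
```

```text
t 15.85 pos [ 0.629 -0.09   0.263] yaw_y 77.56654082323239 z [-0.    -0.002 -1.   ] w 0.0601736445340027 F [-0.012 -0.271 -1.366]
430.0 210.5 10.111974716186523 [ 0.58999368 -0.263095    0.1       ]
```

View pics/s9.png

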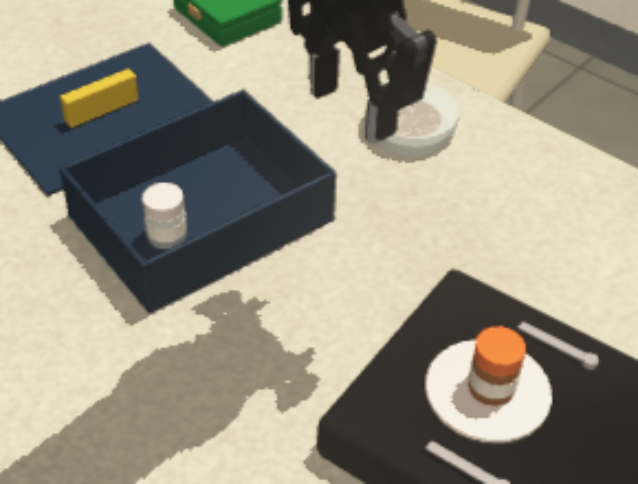

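The jar stands upright at the disc's middle, with its base at about (492,390). The lid is flat, the white jar is at (165,215) in the box, and the arm is clear. Handing in.

```bash
python3 -c "
from cell import bot
print(bot.hand_in())"
```

```text
the job is handed in; nothing more can be done
None
```

The job is handed in at about 16 s of the 54 s allowed. The lid lies flat on the table to the left of the box, handle up. The orange-capped jar stands upright on the stage plate, and the white-capped jar was left in the box.

- **Orange jar:** the last top picture puts its cap centre at (0.590, -0.263) m. That is within about 1 mm of the plate centre I measured at (0.590, -0.264) m. I released it only after the wrist showed about 4 N of upward force, so it was resting on the plate.
- **White jar:** in the last side picture it stands in the box where it was. I compared this by eye and did not re-measure it.
- **Lid:** in the last picture it lies flat. I let go of it about 2 mm or less above the table, going by the tool height; I did not measure its final height or tilt.
- **Robot:** the gripper is open and well clear of everything.

The camera measurements of the orange jar in the box differed by about 2 mm, which is within the calibration. No check failed.

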